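# Punch the acceptance mark on an inspected plate

### The arm

A 6-joint arm with a two-finger parallel gripper is mounted at the origin on the work surface. World frame = base frame: x ahead of the robot, y to its left, z up, the work surface at z = 0. Lengths are in m, angles in rad, forces in N, time in s.
With the tool pointing down it reaches from about 0.275 to 1 m from the base axis. Payload 8.4 kg.
Tool frame: the origin (TCP) lies on the centre line of the jaws, within the pads' length; the fingertips stand 17 mm ahead of it and the grasp point (between the pads) lies 2 mm behind it (bot.tcp_to_tips is the y of the fingertips in the tool frame, in m); y points along the fingers, z is the direction in which the jaws open and shut, and the axes are right-handed (so a half turn about y gives the same grasp; the last joint's range is limited). The gripper opens to 85 mm and grips with 20 to 120 N. Pads are 22 mm wide; open, the fingers measure 114 mm over their backs; the gripper's body (76 mm by 85 mm) begins 54 mm behind the grasp point. The pads swing forward as they close: fully open they stand 13 mm farther back than shut.
Start: joints at [1.193, 0.353, 1.633, -0, 1.155, -0.002], TCP at [0.229, 0.581, 0.227] pointing down, gripper open.
Joint ranges: [-2.63, 2.63], [-0.92, 2.1], [0.06, 2.66], [-1.3, 4.44], [0, 2.69], [-3.02, 3.02]. Speed limits (rad/s): [2.22, 2.22, 2.79, 3.14, 3.14, 3.14].

### API

Orientations are given as a unit quaternion [x, y, z, w].
In Python, from workcell import bot, hand, kinematics, get_obs, vision, hand_in gives the robot as it stands. The module is installed in compiled form; this text tells all that it offers. Calls block until the motion is done:
- bot.reach(position, orientation): joint-space move of the TCP to a pose.
- bot.servo_line(position, ori=None, velocity=0.15): straight line of the TCP; ori=None keeps the orientation; velocity is the mean speed in m/s.
- bot.goto_joints(angles): joint-space move.
- hand.move_gripper(opening, strength=None): finger opening in m; strength is the grip in N (None keeps the last); returns when the fingers have stopped.
- bot.dwell(seconds).
- kinematics.solve_ik(position, orientation): joint angles nearest the present ones, or None.
- get_obs(): the state.
- vision.read_camera(name): name is "scene" or "top" or "wrist"; returns a dict with "frame" (384x512x3 uint8, red, green, blue), "intrinsics" (3x3 intrinsics, pixels), "view" (4x4, takes a point from world to camera coordinates). Camera axes: x right, y down, z forward; pixel columns grow to the right and rows downward; lengths in m; the calibration is good to about 2 mm. A picture is of the moment at which its call begins. There is no depth.
A pose or a line that the arm cannot do raises bot.IKError and nothing moves.
- hand_in(): hands the job in, once; it reports no verdict.
The state is a dict: "time_s": time; "joint_pos": joint angles; "joint_vel": joint speeds; "joint_efforts": joint torques, N m; "position": TCP position; "orientation": TCP orientation; "wrist_force": force on the tool from outside, world axes, zero at the start; "ft_torque": the same for the moment, N m; "gripper_width": finger opening in m.
Only numpy, scipy, OpenCV 4.12 (cv2) and the standard library are available. Lean on these libraries where they do the work, as an engineer would, in place of code of your own. Each camera call takes 0.05 s, during which the arm holds its last target. There are 200 camera calls.

### The job

The plate on the sprung marking fixture has passed inspection: take the green-handled marking punch from the rubber mat and press it upright onto the brass disc, near its middle, until the sprung plate has gone down about 8 mm (not to its stop), and hold it there for a second. Lift the punch straight up off the disc without sliding it, then stand it upright on the rubber mat again and let go. Leave the red and yellow punches standing where they are.

Things in the scene. Friction and masses are not known exactly. Their poses are not given: they have to be found in the camera images.
- punch_green: The punch to use, 102 mm tall, about 0.25 kg, standing upright on the rubber mat. Flat round steel foot 30 mm across and 18 mm high, then a narrow neck 16 mm across, then a round green plastic handle 26 mm across from 32 to 102 mm above the underside, with a thin steel band near the top. Origin: centre of the underside; z points up along the handle.
- punch_red: A punch of the same shape and size with a red handle, standing on the mat; not to be used or shifted. Origin: centre of the underside, z up.
- punch_yellow: A punch of the same shape and size with a yellow handle, standing on the mat; not to be used or shifted. Origin: centre of the underside, z up.
- mat: Black rubber mat fixed to the table, 140 mm along its x, 300 mm along its y, 4 mm thick. Origin: centre of its underside, on the table; z up. The three punches stand in a row along its y axis, about 90 mm apart, each within about 15 mm of that row.
- mark (a point): Centre of the top of the brass disc, 54 mm across and 3 mm proud, in the middle of the aluminium plate (120 mm along x, 100 mm along y, 10 mm thick) that is carried by springs above a fixed pale grey-green block 150 x 130 mm, 45 mm high. The point is 78 mm above the table when not pressed and moves down with the plate; z up.
- carrier (a joint): How far the sprung plate is pressed down, in m: 0 at rest, stop at 0.016. It starts to move at about 3 N and takes 1 N more for each mm (about 11 N at 8 mm), and springs back up when released.
Things that resemble listed ones, but are neither listed nor needed, are in the scene too. Of the things that look like the punch_green, take the one that is nearest to the robot's base at the start.

How it is judged:
On the way, in this order (a step that is already met when the one before it is completed fails the run):
1. the green punch stands upright (within 11 degrees) on the brass disc, its foot centred within 12 mm, and holds the sprung plate 3 mm or more down for half a second (value of joint carrier above 0.003 m and horizontal distance between punch_green and mark below 0.012 m and angle between punch_green's own z axis and vertical below 0.2 rad and z of punch_green in the frame of mark below 0.005 m), for 0.5 s.
2. the punch is lifted straight off: 20 mm or more above the disc, still within 20 mm of its centre sideways and upright within 15 degrees, the plate sprung back (z of punch_green in the frame of mark above 0.02 m and horizontal distance between punch_green and mark below 0.02 m and angle between punch_green's own z axis and vertical below 0.26 rad and value of joint carrier below 0.0015 m), for 0.05 s.
At the end, for the whole second after the job is handed in: The green punch stands upright (within 7 degrees), at rest, with the centre of its foot on the rubber mat; the sprung plate is back up (within 1.5 mm); the red and yellow punches stand upright within 30 mm of where they were (x of punch_green in the frame of mat between -0.07 and 0.07 m and y of punch_green in the frame of mat between -0.15 and 0.15 m and z of punch_green in the frame of mat below 0.009 m and angle between each of punch_green, punch_red, punch_yellow's own z axis and vertical below 0.12 rad and linear speed of punch_green below 0.02 m/s and value of joint carrier below 0.0015 m and distance of each of punch_red, punch_yellow from where it was at the start of the episode below 0.03 m); the robot touches nothing.
It fails at once if the sprung plate is pressed to (within 2 mm of) its stop (value of joint carrier above 0.014 m).
It fails at once if the sprung plate is pressed while the green punch is more than 18 mm off the disc's centre (slid across, or pressed with something else) (value of joint carrier above 0.0015 m and horizontal distance between punch_green and mark above 0.018 m).
It fails at once if the red punch is shifted by more than 30 mm or tipped (distance of punch_red from where it was at the start of the episode above 0.03 m or angle between punch_red's own z axis and vertical above 0.4 rad).
It fails at once if the yellow punch is shifted by more than 30 mm or tipped (distance of punch_yellow from where it was at the start of the episode above 0.03 m or angle between punch_yellow's own z axis and vertical above 0.4 rad).
It also fails if it takes over 58 s, if anything falls off the work surface, if the arm or the gripper's body presses on something with over 40 N, if the wrist force passes 120 N, or if a joint passes its speed limit or range.

## Working session

There is one attempt and no reset: what is moved stays moved. The work goes in short steps, each a Python script; the robot and the scene stay as the last script left them, time stands still between calls to the robot, and variables do not carry over. Pictures are saved under pics/ and viewed, on a budget of 10 in all, crops included, one or two more only if the job needs it, and the job is handed in when it is done.

```bash
mkdir -p pics; cat > h.py <<'E'
import numpy as np, cv2
from workcell import bot, hand, kinematics, get_obs, vision, hand_in
def snap(cam,name,crop=None,s=1):
    r=vision.read_camera(cam); im=r["frame"][:,:,::-1]
    np.savez(f"pics/{name}.npz",K=r["intrinsics"],V=r["view"],im=im)
    save(im,name,crop,s); return r
def save(im,name,crop=None,s=1):
    if crop: u0,v0,u1,v1=crop; im=im[v0:v1,u0:u1]
    cv2.imwrite(f"pics/{name}.png",cv2.resize(im,None,fx=s,fy=s,interpolation=cv2.INTER_CUBIC))
def pix(name,u,v,z):
    d=np.load(f"pics/{name}.npz");K,V=d["K"],d["V"]
    R,t=V[:3,:3],V[:3,3];c=-R.T@t;r=R.T@np.linalg.solve(K,[u,v,1]);return c+r*(z-c[2])/r[2]
def proj(name,p):
    d=np.load(f"pics/{name}.npz");q=d["V"][:3,:3]@p+d["V"][:3,3];q=d["K"]@q;return q[:2]/q[2]
E
python3 - <<'E'
from h import *
a=snap("top","top1",s=1.5);b=snap("scene","sc1",s=1.5)
o=get_obs();print(o)
for n in("top1","sc1"):
    d=np.load(f"pics/{n}.npz");print(-d["V"][:3,:3].T@d["V"][:3,3])
E
```

```text
{'time_s': 0.1, 'joint_pos': array([ 1.19256662e+00,  3.53610575e-01,  1.63407179e+00,  3.09399881e-05,
        1.15518653e+00, -2.35693953e-03]), 'joint_vel': array([ 0.00060497, -0.00248524, -0.00051949,  0.00035191, -0.00198934,
        0.00043839]), 'joint_efforts': array([-1.60643649e-03, -6.06356907e+01, -3.42821038e+01, -5.18112427e-05,
        3.76194963e-03,  3.00217221e-05]), 'position': array([0.22923234, 0.58097476, 0.22681182]), 'orientation': array([ 0.69509617, -0.13220967,  0.13201933, -0.69421381]), 'wrist_force': array([-0.11830522,  1.3458184 , -0.58353765]), 'ft_torque': array([-0.06867111, -0.01568142, -0.00233494]), 'gripper_width': 0.08555363249216659}
[ 0.47470144 -0.01402409  1.02516908]
[1.04602585 0.50890148 0.90356936]
```

View pics/top1.png

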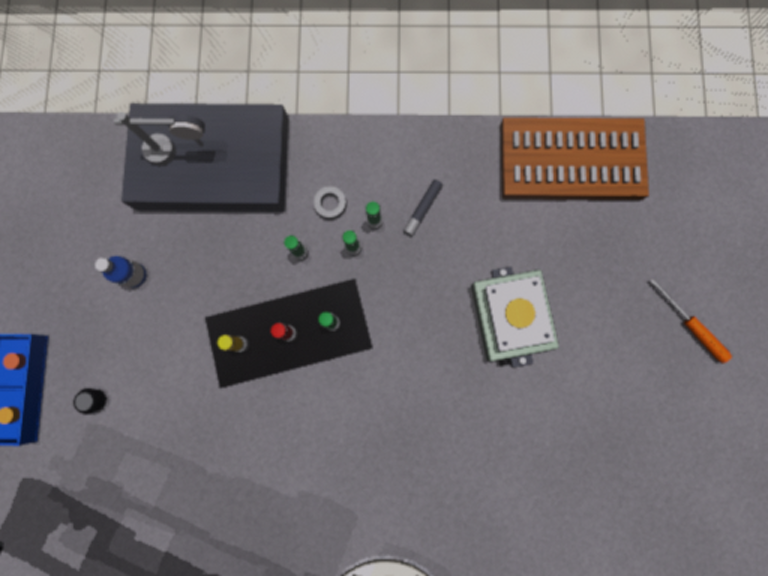

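View pics/sc1.png

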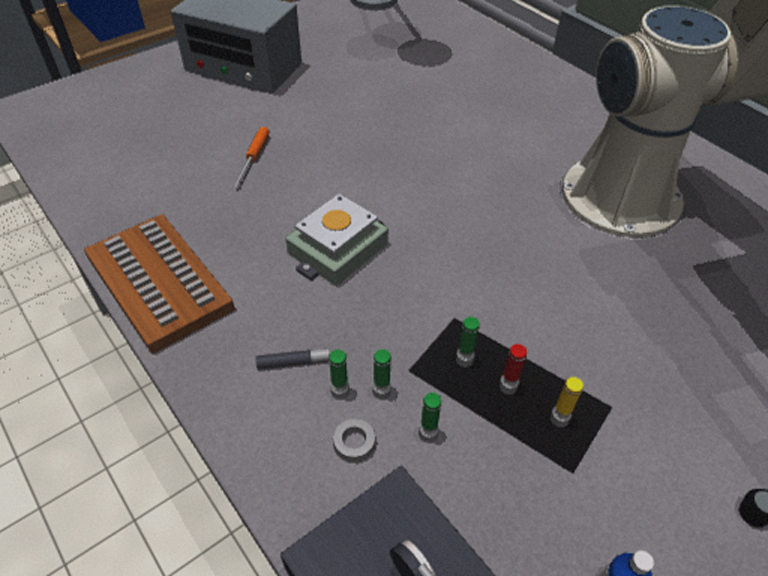

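The top view shows the green punch on the mat with its handle top at about (326,320), red at (280,331) and yellow at (226,343). The disc is at (520,313), and the other three green ones are off the mat and farther from the base. Pixel values are ×1.5. Next I'll compute positions from both views.

```bash
python3 - <<'E'
from h import *
for n,pts in {"top1":dict(g=(326.5,319.5),r=(279,331),y=(226,343)),"sc1":dict(g=(471,323),r=(518,351),y=(574,384))}.items():
    im=np.load(f"pics/{n}.npz")["im"]
    for k,(u,v) in pts.items(): print(n,k,pix(n,u/1.5,v/1.5,.106).round(4))
    hsv=cv2.cvtColor(im,cv2.COLOR_BGR2HSV)
    m=cv2.inRange(hsv,(12,120,120),(32,255,255))
    c=dict(top1=(347,209),sc1=(224,147))[n]
    w=np.zeros_like(m);w[c[1]-18:c[1]+18,c[0]-18:c[0]+18]=1;M=cv2.moments(m*w,True)
    u,v=M["m10"]/M["m00"],M["m01"]/M["m00"];print("disc",u,v,M["m00"],pix(n,u,v,.078).round(4))
cs=[pix("top1",u/1.5,v/1.5,.004) for u,v in((206,317),(355,281),(371,348),(220,386))]
print("mat",np.round(cs,3),np.mean(cs,0))
a,b=np.load("pics/top1.npz")["im"],np.load("pics/sc1.npz")["im"]
A=cv2.resize(a[180:250,135:255],None,fx=6,fy=6,interpolation=cv2.INTER_CUBIC)[:420,:720]
cv2.imwrite("pics/cropA.png",A)
E
```

```text
top1 g [0.5466 0.1059 0.106 ]
top1 r [0.5258 0.1877 0.106 ]
top1 y [0.5041 0.2786 0.106 ]
disc 346.34875444839855 208.32740213523132 281.0 [ 0.565  -0.2348  0.078 ]
sc1 g [0.5506 0.1114 0.106 ]
sc1 r [0.5307 0.1937 0.106 ]
sc1 y [0.5082 0.2845 0.106 ]
disc 223.95854922279793 146.25906735751295 193.0 [ 0.5664 -0.2327  0.078 ]
mat [[0.557 0.353 0.004]
 [0.63  0.066 0.004]
 [0.501 0.032 0.004]
 [0.426 0.318 0.004]] [0.52853855 0.19225168 0.004     ]
```

View pics/cropA.png

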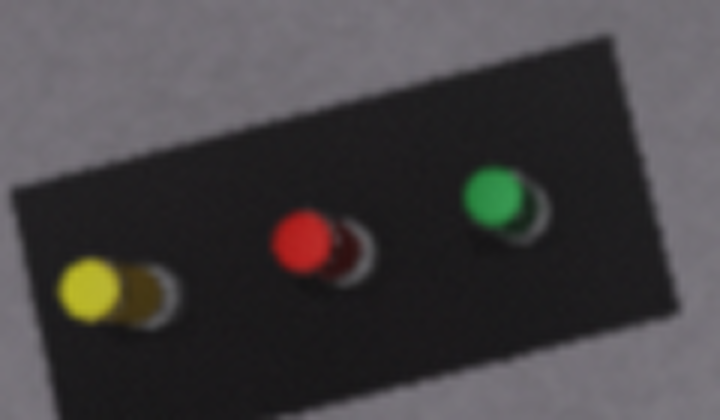

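Both views agree to about 6 mm: the green punch is near (0.548, 0.108) and the disc near (0.566, -0.234). I'll grip across the row, with the jaws along mat x, and take a closer wrist look from above.

```bash
cat >> h.py <<'E'
from scipy.spatial.transform import Rotation as Rn
def down(yaw):
    z=np.array([np.cos(yaw),np.sin(yaw),0]);y=np.array([0,0,-1.]);return Rn.from_matrix(np.c_[np.cross(y,z),y,z]).as_quat()
YAW=np.arctan2(.247,.969)
E
python3 - <<'E'
from h import *
print(Rn.from_quat(get_obs()["orientation"]).as_matrix().round(2))
q=[kinematics.solve_ik([.548,.108,.22],down(YAW+k)) for k in(0,np.pi)]
q2=[kinematics.solve_ik([.566,-.234,.25],down(YAW+k)) for k in(0,np.pi)]
print(q,q2)
k=min((0,1),key=lambda i:abs(q[i][5])); print("flip",k)
bot.reach([.548,.108,.22],down(YAW+k*np.pi))
snap("wrist","w1",s=1.5);print(get_obs()["position"],get_obs()["time_s"],get_obs()["wrist_force"])
E
```

```text
[[ 0.93 -0.    0.37]
 [-0.37 -0.    0.93]
 [-0.   -1.   -0.  ]]
[array([ 1.91901007e-01,  2.57847428e-01,  1.78488351e+00, -4.44089210e-16,
        1.09886171e+00, -5.76859187e-02]), None] [array([-3.94477128e-01,  3.13586576e-01,  1.63771923e+00, -4.44089210e-16,
        1.19028684e+00, -6.44064054e-01]), array([-3.94477128e-01,  3.13586576e-01,  1.63771923e+00, -4.44089210e-16,
        1.19028684e+00,  2.49752860e+00])]Traceback (most recent call last):
  File "<stdin>", line 6, in <module>
  File "<stdin>", line 6, in <lambda>
TypeError: 'NoneType' object is not subscriptable
```

```bash
python3 - <<'E'
from h import *
bot.reach([.548,.108,.22],down(YAW))
snap("wrist","w1",s=1.5);o=get_obs();print(o["position"],o["time_s"],o["wrist_force"])
print("expected top px*1.5",proj("w1",np.array([.548,.108,.106]))*1.5,"foot",proj("w1",np.array([.548,.108,.004]))*1.5)
E
```

```text
[0.54791564 0.1088528  0.21997128] 2.2 [-0.16187658 -0.88466778 -0.57122733]
expected top px*1.5 [389.30167998 272.08850618] foot [389.12052384 229.46070536]
```

View pics/w1.png

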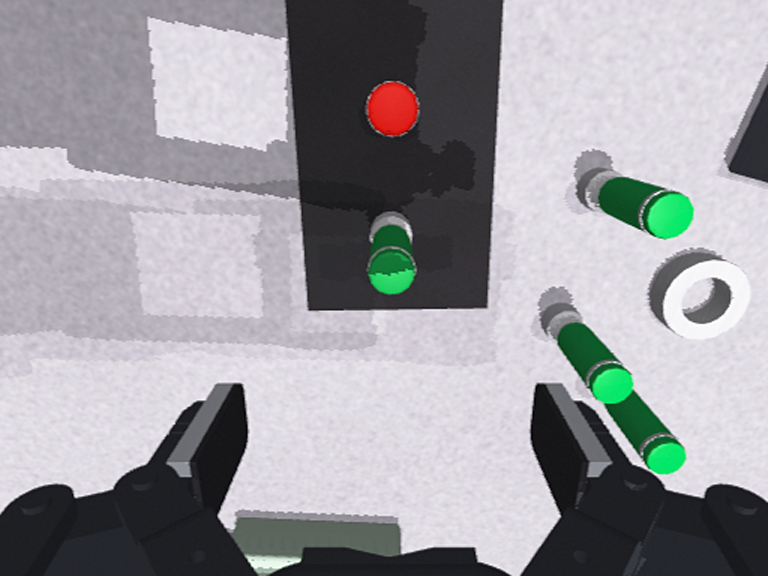

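The wrist view shows the green handle top at (392,272), against a prediction of (389,272), and the foot near (391,230). The estimate is good to about 1–2 mm, so I'll grasp.

```bash
python3 - <<'E'
from h import *
p=pix("w1",392/1.5,272/1.5,.106);print(p)
x,y=p[:2]
bot.servo_line([x,y,.072],velocity=.1)
o=get_obs();print(o["position"],o["wrist_force"])
hand.move_gripper(.015,strength=50)
o=get_obs();print(o["position"],o["wrist_force"],o["gripper_width"])
bot.servo_line([x,y,.20],velocity=.1);bot.dwell(.3)
o=get_obs();print(o["position"],o["wrist_force"],o["gripper_width"],o["time_s"])
bot.reach([.5655,-.234,.20],down(YAW));bot.dwell(.3)
o=get_obs();print(o["position"],o["wrist_force"],o["gripper_width"],o["time_s"])
snap("wrist","w2",s=1.5);r=snap("scene","sc2",(140,20,340,170),4)
E
```

```text
[0.54941618 0.10841293 0.106     ]
[0.54984759 0.10850002 0.07256559] [ 0.13031374 -0.49562129 -0.37667856]
[0.54954349 0.10843171 0.07227969] [-1.04825478  0.05883639  4.70268741] 0.024612294710188828
[0.54931276 0.10837819 0.1997311 ] [-0.13369132 -0.32057799 -2.39726946] 0.024456785920171215 6.15
[ 0.56575084 -0.23319134  0.20006508] [ 0.04265573  0.61178847 -2.67184633] 0.024998527064970924 7.7417
```

View pics/w2.png

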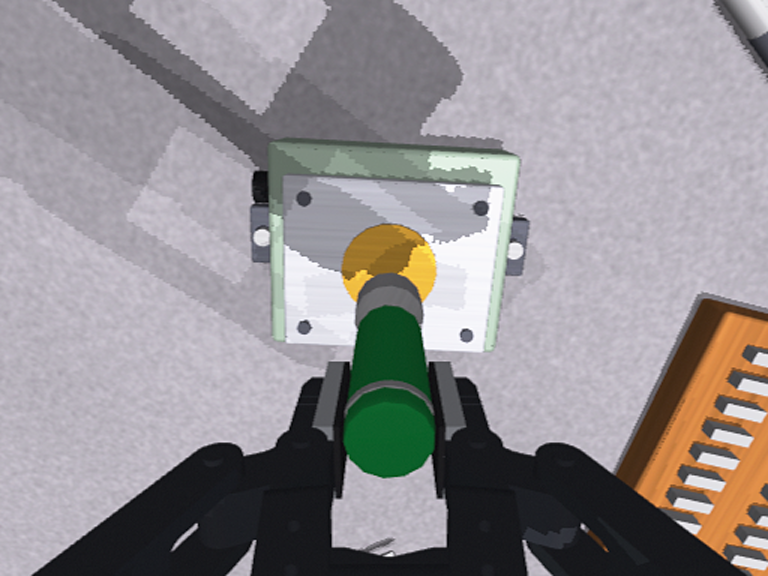

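View pics/sc2.png

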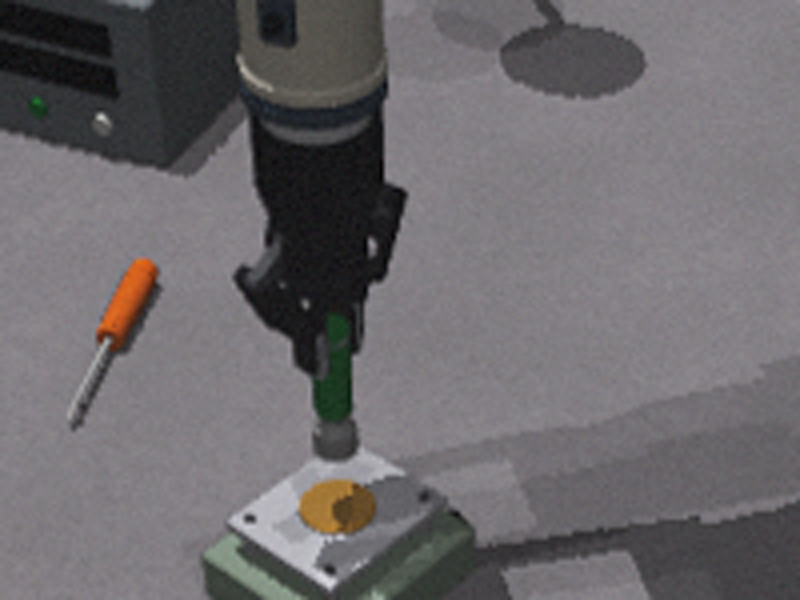

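The wrist view has the disc centred at about (389.5,270), with its left edge at 342, right edge at 437 and top edge at 224. The foot's far edge is at v≈273 and spans u 358–421. The scene crop shows the punch hanging upright above the disc. I'll check both numerically.

```bash
python3 - <<'E'
from h import *
d=pix("w2",389.5/1.5,270/1.5,.078);print("disc",d)
t=np.linspace(0,2*np.pi,60)
def ring(c,r): 
    P=np.array([proj("w2",np.array([c[0]+r*np.cos(a),c[1]+r*np.sin(a),c[2]])) for a in t])*1.5;return P.min(0).round(1),P.max(0).round(1)
print("disc ring",ring(d,.027))
p=np.array([.56575,-.23319])
print("foot",ring([*p,.1317],.015),"foot top",ring([*p,.1497],.015),"handle top",ring([*p,.2337],.013))
E
```

```text
disc [ 0.5662973  -0.23532626  0.078     ]
disc ring (array([341.5, 222.8]), array([437.5, 314.3]))
foot (array([357.1, 269.9]), array([422.3, 330.8])) foot top (array([354.6, 283.1]), array([424.9, 348.1])) handle top (array([342., 397.]), array([438.9, 478.7]))
```

The disc is at (0.566, -0.235) and the held punch is upright to within a pixel or two. I'll press in steps and watch the force.

```bash
python3 - <<'E'
from h import *
x,y=.566,-.2345
hand.move_gripper(.015,strength=80)
bot.servo_line([x,y,.152],velocity=.05);bot.dwell(.3)
b=get_obs()["wrist_force"][2];z=.149
print("base",b,get_obs()["position"])
while z>.134:
    bot.servo_line([x,y,z],velocity=.03);bot.dwell(.15)
    o=get_obs();f=o["wrist_force"][2]-b;print(round(z,4),o["position"].round(4),round(f,2))
    if f>10.3: break
    z-=.0015 if f<8.5 else .0007
snap("scene","sc3",(140,20,340,170),4)
bot.dwell(1.2);o=get_obs();print(o["position"],o["wrist_force"]-[0,0,b],o["gripper_width"],o["time_s"])
E
```

```text
base -2.0841008456282926 [ 0.56607313 -0.23451458  0.15221519]
0.149 [ 0.566  -0.2345  0.149 ] -0.37
0.1475 [ 0.566  -0.2345  0.1475] -0.81
0.146 [ 0.5663 -0.2346  0.1463] 3.65
0.1445 [ 0.5662 -0.2346  0.1447] 4.5
0.143 [ 0.5662 -0.2346  0.1432] 5.92
0.1415 [ 0.5662 -0.2346  0.1418] 7.8
0.14 [ 0.5662 -0.2346  0.1404] 9.16
0.1393 [ 0.5663 -0.2346  0.1398] 9.02
0.1386 [ 0.5663 -0.2346  0.1392] 10.3
0.1379 [ 0.5663 -0.2346  0.1385] 10.46
[ 0.56628074 -0.23464151  0.13853215] [-0.51146773  0.52289435 10.09159387] 0.024260925815609537 14.7167
```

View pics/sc3.png

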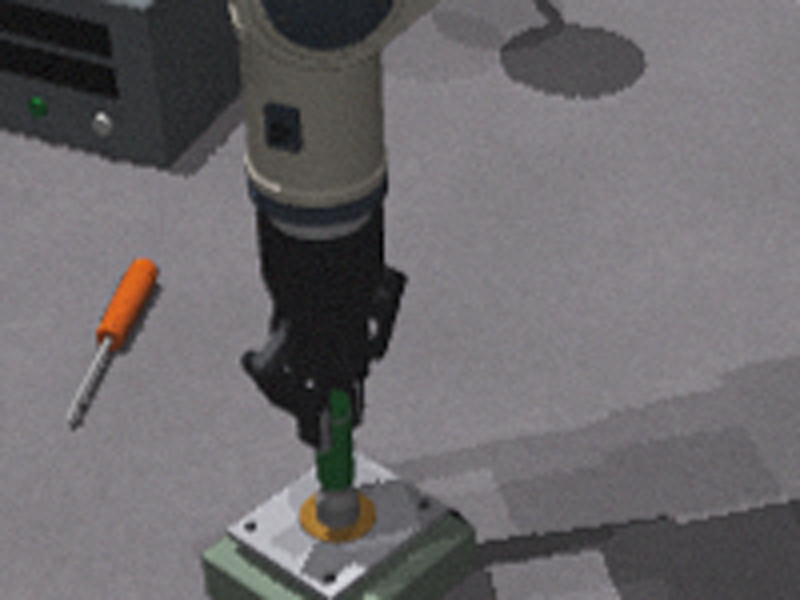

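The plate is about 7.8 mm down at roughly 10.3 N. The foot sits mid-disc at about (338,510), upright, and has been held for more than a second. Next I'll lift straight up and bring the punch back to its old spot, then check the held punch before placing it.

```bash
python3 - <<'E'
from h import *
x,y=.566,-.2345
bot.servo_line([x,y,.185],velocity=.05);bot.dwell(.3)
bot.servo_line([x,y,.22],velocity=.1)
X,Y=.5495,.1084
bot.reach([X,Y,.20],down(YAW));bot.dwell(.2)
bot.servo_line([X,Y,.08],velocity=.1);bot.dwell(.3)
snap("wrist","w4",s=1.5);o=get_obs();b=o["wrist_force"][2];print(o["position"],b)
z=.076
while z>.066:
    bot.servo_line([X,Y,z],velocity=.03);bot.dwell(.15)
    o=get_obs();f=o["wrist_force"][2]-b;print(round(z,4),o["position"].round(4),round(f,2))
    if f>2.5: break
    z-=.001
print(o["time_s"])
E
```

```text
[0.54958126 0.10842475 0.08020958] -2.5834852333478
0.076 [0.5495 0.1084 0.076 ] 0.72
0.075 [0.5495 0.1084 0.075 ] 0.21
0.074 [0.5495 0.1084 0.074 ] 1.25
0.073 [0.5495 0.1084 0.073 ] -0.24
0.072 [0.5498 0.1085 0.0724] 7.99
21.8417
```

View pics/w4.png

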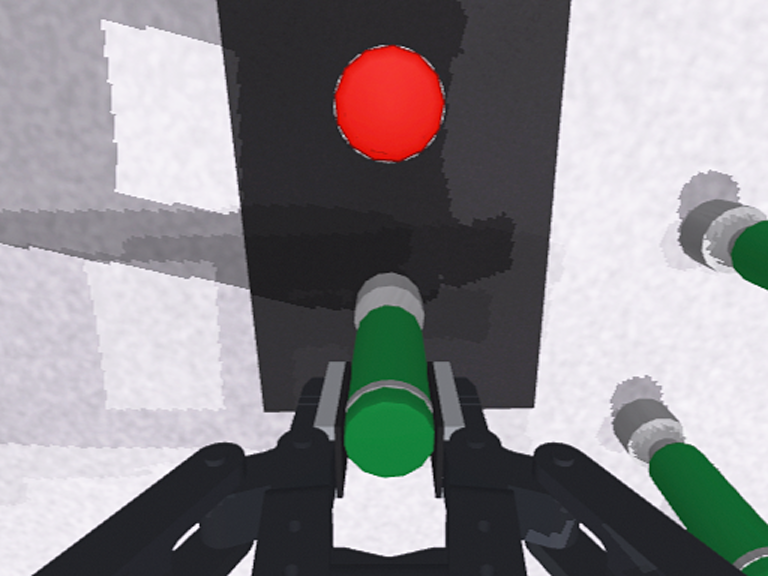

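The punch hasn't moved in the grip (foot edge at v≈273, same as before), and it met the mat at the same height as at pick-up. I'll release, retreat and check.

```bash
python3 - <<'E'
from h import *
hand.move_gripper(.085);bot.dwell(.2)
bot.servo_line([.5495,.1084,.22],velocity=.1);bot.dwell(.3)
bot.reach([.40,.36,.30],down(YAW+.8));bot.dwell(.5)
a=snap("scene","sc5")
b=np.load("pics/sc5.npz")["im"]; c=np.load("pics/sc1.npz")["im"]
f=lambda im,w:cv2.resize(im[w[1]:w[3],w[0]:w[2]],None,fx=2,fy=2,interpolation=cv2.INTER_CUBIC)
w=(180,120,420,320)
cv2.imwrite("pics/fin.png",np.hstack([f(c,w)[:,:400],f(b,w)[:,:400]]) if 0 else cv2.resize(b[120:320,180:420],None,fx=3,fy=3))
for n,q in dict(g=((35,100,40),(85,255,255)),r=((0,150,80),(8,255,255)),y=((22,130,80),(34,255,255))).items():
    u0,v0,u1,v1=dict(g=(300,205,325,245),r=(332,225,355,260),y=(370,245,395,285))[n]
    for im in(c,b):
        m=cv2.inRange(cv2.cvtColor(im[v0:v1,u0:u1],cv2.COLOR_BGR2HSV),*map(np.array,q));M=cv2.moments(m,True);print(n,M["m00"],(u0+M["m10"]/M["m00"],v0+M["m01"]/M["m00"]))
print(get_obs()["time_s"],get_obs()["wrist_force"],get_obs()["position"])
E
```

```text
g 212.0 (312.25, 223.18867924528303)
g 210.0 (312.247619047619, 223.28571428571428)
r 76.0 (345.2894736842105, 233.71052631578948)
r 79.0 (345.24050632911394, 233.67088607594937)
y 200.0 (379.99, 262.735)
y 206.0 (379.83009708737865, 262.91747572815535)
26.3 [ 0.72241604 -0.13712104 -0.35457115] [0.4001192  0.35989163 0.29997815]
```

View pics/fin.png

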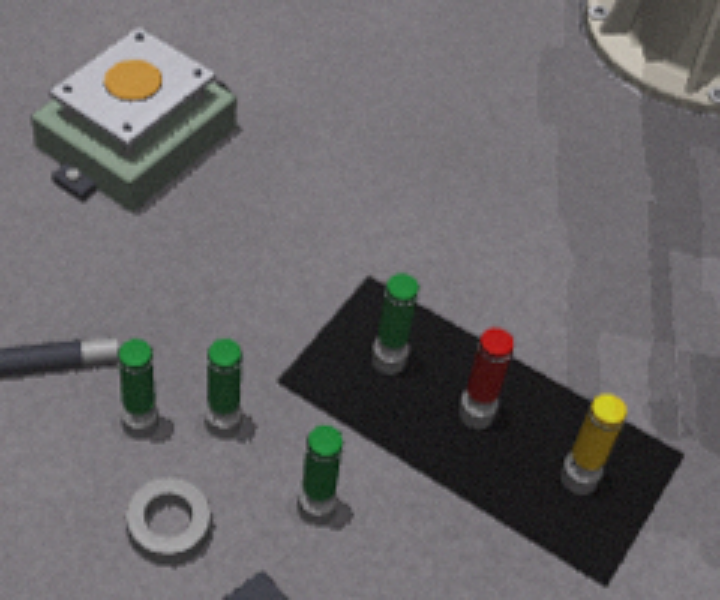

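All three punches stand upright on the mat (green foot at about (390,355)), within 0.2 px of where they started. The plate is back up and the arm is clear.

```bash
python3 -c "
from h import *
hand_in()"
```

```text
the job is handed in; nothing more can be done
```

The job is done and handed in. I pressed the green punch upright onto the middle of the brass disc, lifted it straight off, and stood it back on its original spot on the mat.

- **Press:** the arm's position put the plate about 7.8 mm down, at about 10.3 N (11 N expected at 8 mm). It held there for a little over a second, with the foot within about 1 mm of the measured disc centre.
- **Grip:** the punch did not slip. It looked the same in the wrist camera before pressing and before placing, and it met the mat at its pick-up height.
- **Final check:** in the last scene picture, all three punches stand upright on the mat, within 0.2 px of their starting image positions. The plate is back up and the robot touches nothing. The clock read 26.3 s just before hand-in.
- **Disagreements:** the first top and scene camera estimates differed by up to about 7 mm for the punches and 2.5 mm for the disc. The wrist camera close-ups settled both. The plate's travel was not measured directly, only worked out from arm height and force, which agree to within about 1 mm.

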